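# Lock the router lift

## Robot

A 6-joint arm with a two-finger parallel gripper is mounted at the origin on the work surface. World frame = base frame: x ahead of the robot, y to its left, z up, the work surface at z = 0. Lengths are in m, angles in rad, forces in N, time in s.
With the tool pointing down it reaches from about 0.225 to 0.875 m from the base axis. Payload 3.4 kg.
Tool frame: the origin (TCP) lies between the finger pads; the fingertips stand 11 mm ahead of it and the grasp point (between the pads) lies 8 mm behind it; z points along the fingers, y is the line along which they close (so a half turn about z gives the same grasp; the last joint's range is limited). The gripper opens to 85 mm and grips with 20 to 120 N. Pads are 22 mm wide; open, the fingers measure 114 mm over their backs; the gripper's body (76 mm by 85 mm) begins 54 mm behind the grasp point. The pads swing forward as they close: fully open they stand 13 mm farther back than shut.
Start: joints at [1.012, 0.276, 1.505, -0, 1.361, -0.121], TCP at [0.244, 0.521, 0.21] pointing down, gripper open.
Joint ranges: [-2.89, 2.89], [-0.75, 2.08], [0.22, 2.7], [-1.18, 4.32], [0.11, 2.71], [-2.7, 2.7]. Speed limits (rad/s): [2.57, 2.57, 3.14, 3.14, 3.14, 3.14].

## Interface

Orientations are given as a unit quaternion [w, x, y, z].
In Python, from rig import sensors, eyes, manip gives the robot as it stands.
- The arm moves only by the tool drive_tool, never from a script. Its argument "deltas" is a list of rows, each an object with "linear": the shift along the world's x, y, z in mm, a list of three; "twist": the turn about the world's z in degrees; "claw": the opening, from 0 (shut) to 1 (fully open). In form: [{"linear": [tx, ty, tz], "twist": twist, "claw": claw}, ...]. A call has 1 to 12 rows; each row is the pose to reach, as a shift and turn from the pose commanded when the call began; what a row does not reach only later rows make up. A row lasts 1/12 s, in which the tool goes at most 41.7 mm and 7.16 degrees, less where a joint would pass 70% of its speed; a pose out of reach is approached as far as the arm can. A call with a gripper value outside its range is refused whole. The fingers move at their own pace and stop on an object; "squeeze" is the grip in N (left out, the last holds). Time passes only in rows, so rows that repeat a pose let the fingers close. It gives the time, the measured TCP pose, the force, the opening and the grip force at its end, in the units of the state.
- sensors.get_state(): the state, without advancing time (a new reading comes with each control period).
- eyes.get_image(name): name is "scene" or "side" or "wrist"; returns the picture (384x512x3 uint8, red, green, blue); there is no depth.
- eyes.camera_model(name): a dict with "intrinsics" (3x3 intrinsics, pixels), "dist" ([k1, k2, p1, p2, k3] as OpenCV has them; the pictures are not rectified), "R" (3x3) and "t" (3): a world point X has camera coordinates R X + t. Camera axes: x right, y down, z forward; pixel columns grow to the right and rows downward; lengths in m; the calibration is good to about 2 mm. A picture is of the moment at which its call begins: read the wrist's pose just before it. camera_model takes no time and is no camera call; for the wrist camera it gives the pose at the moment of the call.
- manip.sign_off(): hands the job in; it is judged then, once.
The state is a dict: "clock": time; "qpos": joint angles; "qd": joint speeds; "effort": joint torques, N m; "position": TCP position; "ee_rot": TCP orientation; "contact_force": force on the tool from outside, world axes, zero at the start; "moment": the same for the moment, N m; "width": finger opening in m; "gripper_force": force on a finger pad.
Only numpy, scipy, OpenCV 4.12 (cv2) and the standard library are available. Lean on these libraries where they do the work, as an engineer would, in place of code of your own. Each camera call takes 0.05 s, during which the arm holds its last target. There are 200 camera calls.

## Task

Lock the router lift: with the fingertips, push the orange disc round by its white post until its slot lines up with the steel bar, then push the bar by its red tab through the slot until it is fully home, its tab up against the grey guide. Do not lift the bar out of its channel. Leave the tools and other loose things on the table as they are, and finish clear of everything.

Things in the scene. Friction and masses are not known exactly. Their poses are not given: they have to be found in the camera images.
- lock: The lift lock, fixed: an aluminium base plate, 10 mm thick, on the black table. Origin: on the disc's turning axis, at table height; x is the direction in which the bar is to be pushed, z up. The plate reaches from x = -245 to +90 mm, y = -55 to +55 mm. From x = -240 to -72 mm an open channel with rails 22 mm high (above the table; y within 15 mm) holds the bar.
- guide (a point): Top centre of the grey guide that the bar runs through and its tab strikes at the end: two cheeks 40 mm high above the table with a 17 mm gap, lock x -72 to -48 mm, y within 23 mm.
- keeper (a point): Top centre of the grey keeper beyond the disc, 38 mm above the table: a bridge over a 19 mm wide gap, lock x 52 to 74 mm, y within 21 mm.
- disc_center (a point): Centre of the orange disc's top, on the turning axis, 30 mm above the table. Disc 90 mm across, 16 mm thick, with a straight 18 mm slot right through its middle. This frame turns with it: x along the slot. Lined up = x parallel to the lock's x, same or opposite way. Starts 0.5 to 2.64 rad counter-clockwise from the lock's x. Stiff (0.06 N m); stays where left; turns from -0.35 to 3.49 rad.
- disc_post (a point): Centre of the top of the white post on the disc: an upright cylinder 14 mm in diameter, from 30 to 64 mm above the table, 31 mm from the turning axis, at right angles to the slot (on the disc's -y axis). At the start it stands on the keeper's side. About 2 N moves it. The bar's nose enters if the slot is within about 0.1 rad.
- lock_bar: Loose steel bar, 160 x 14 x 16 mm high, about 0.25 kg, lying in the channel, underside 14 mm above the table. Origin in the middle of its underside, x along it towards its rounded nose (the same way as the lock's x), z up. Starts with its origin at lock x = -150 to -135 mm; fully home it is at the lock's origin, where the tab strikes the guide. It slides with 1 to 3 N.
- bar_tab (a point): Middle of the back face (the face to push) of the red tab, an upright plate 36 mm wide, 8 mm thick, at the tail end of the bar, flush with it. It stands from 30 to 72 mm above the table; this point is 54 mm above the table, 80 mm behind the bar's origin.
- bar_nose (a point): Tip of the bar's half-round nose, 80 mm ahead of the bar's origin, 22 mm above the table. Fully home it stands out 6 mm beyond the keeper.
- collet_nut: Loose dark steel ring, 32 mm across, 18 mm high; origin at its underside. To be left alone.
- router_bit: Loose steel router bit standing on its 32 mm wide cutter, 62 mm high; origin at its underside. To be left alone.
- wrench: Loose wrench about 160 mm long, lying flat along its x axis. To be left alone.
- setup_bar: Loose brass bar 90 x 12 x 12 mm, long axis x; origin at its underside. To be left alone.
- push_block: Loose orange push block 160 x 80 mm with a black grip, 53 mm high; origin at its underside. To be left alone.
- glue: Loose white glue bottle, 60 mm across, 160 mm high; origin at its underside. To be left alone.
- offcut: Loose wooden offcut 110 x 50 x 22 mm, long axis x; origin at its underside. To be left alone.

How it is judged:
By the outcome, as a careful person would: the job done as asked, in the order asked, and still so for the second after the job is handed in, with the robot touching nothing.
It also fails if it takes over 48 s, if anything falls off the work surface, if the arm or the gripper's body presses on something with over 40 N, if the wrist force passes 120 N, or if a joint passes its speed limit or range.

## Working session

There is one attempt and no reset: what is moved stays moved. The work goes in short steps, Python scripts to look and compute and a tool call to move; the robot and the scene stay as the last step left them, time stands still between calls to the robot, and variables do not carry over. Pictures are saved under pics/ and viewed, at most 11 in all, crops included, and the job is handed in when it is done.

Besides the shell and the picture viewer there is one more tool, called after "Call:" as name(argument=value, ...) on one line, values as JSON. drive_tool: Moves the arm, as the interface text tells. Its arguments: {"type":"object","properties":{"deltas":{"type":"array","items":{"type":"object","properties":{"linear":{"type":"array","items":{"type":"number"}},"twist":{"type":"number"},"claw":{"type":"number"}}}},"squeeze":{"type":"number"}},"required":["deltas"]}

```bash
mkdir -p pics; python3 - <<'E'
from rig import sensors, eyes
import cv2, json, numpy as np
s=sensors.get_state(); print({k:np.round(v,3).tolist() for k,v in s.items()})
for n in ["scene","side"]:
    im=eyes.get_image(n); cv2.imwrite(f"pics/{n}0.png",im[:,:,::-1])
    m=eyes.camera_model(n); print(n,{k:np.round(v,4).tolist() for k,v in m.items()})
E
```

```text
{'clock': 0.0, 'qpos': [1.012, 0.277, 1.506, 0.0, 1.361, -0.121], 'qd': [0.0, -0.001, -0.001, -0.0, -0.001, 0.001], 'effort': [-0.001, -41.678, -24.58, -0.0, 0.011, -0.0], 'position': [0.243, 0.52, 0.209], 'ee_rot': [-0.0, 0.217, 0.976, -0.001], 'contact_force': [0.212, 0.037, -0.027], 'moment': [-0.026, 0.025, 0.025], 'gripper_force': 0.0, 'width': 0.085}
scene {'intrinsics': [[346.7824, 0.0, 256.8771], [0.0, 346.7824, 197.4202], [0.0, 0.0, 1.0]], 'dist': [-0.0825, 0.0, 0.0, 0.0, 0.0], 'R': [[-0.8681, 0.4964, -0.0001], [0.4195, 0.7336, -0.5347], [-0.2654, -0.4642, -0.845]], 't': [0.4654, -0.2318, 1.3445]}
side {'intrinsics': [[397.8381, 0.0, 254.5778], [0.0, 397.8381, 191.6533], [0.0, 0.0, 1.0]], 'dist': [0.0331, 0.0, 0.0, 0.0, 0.0], 'R': [[-0.9334, -0.3582, -0.0208], [-0.1806, 0.5192, -0.8354], [0.31, -0.776, -0.5493]], 't': [0.548, 0.1298, 0.9186]}
```

View pics/scene0.png

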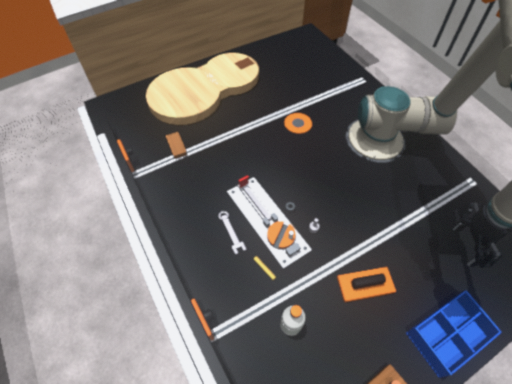

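View pics/side0.png

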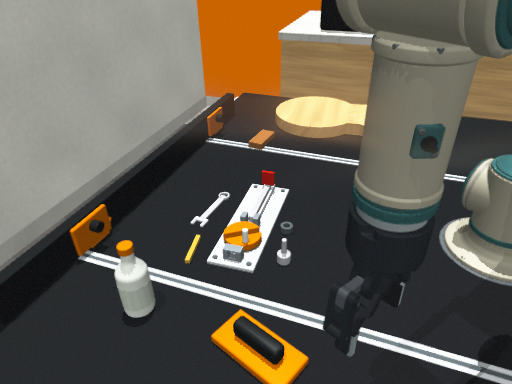

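The scene picture shows the lock near pixel (268,222), with the tab at (243,181) and the disc at (281,235). The side picture shows the tab at (268,177) and the disc at (242,236). I'll enlarge both.

```bash
python3 - <<'E'
import cv2, numpy as np
a=cv2.imread("pics/scene0.png")[165:275,215:335]; b=cv2.imread("pics/side0.png")[160:275,185:305]
cv2.imwrite("pics/ca.png",cv2.resize(a,None,fx=5,fy=5,interpolation=cv2.INTER_CUBIC))
cv2.imwrite("pics/cb.png",cv2.resize(b,None,fx=5,fy=5,interpolation=cv2.INTER_CUBIC))
E
```

```text
(no output)
```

View pics/ca.png

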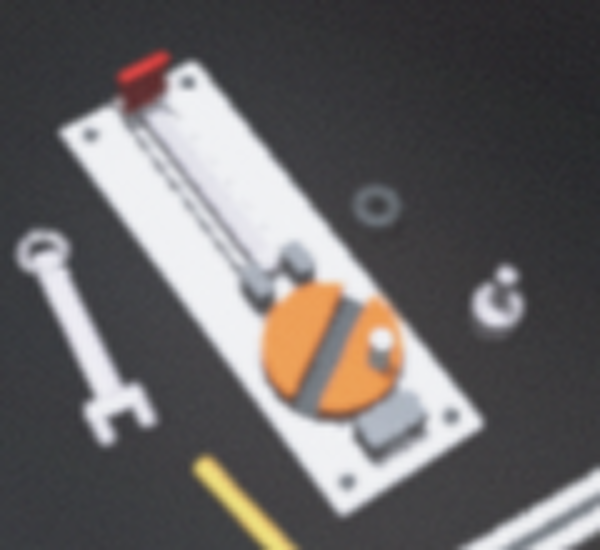

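View pics/cb.png

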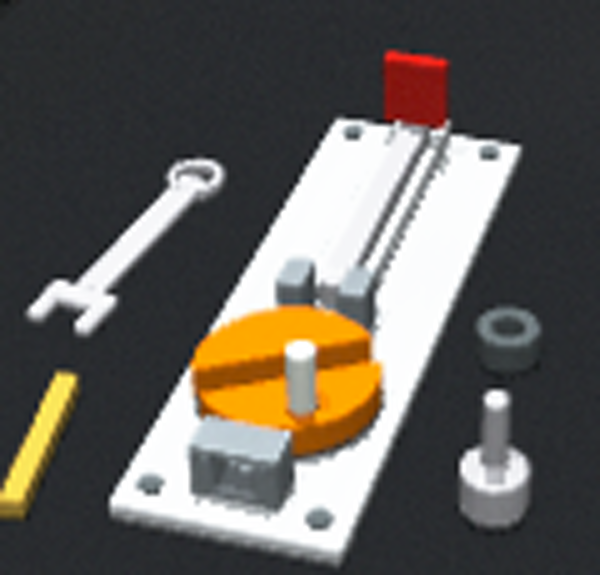

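```bash
cat > fit.py <<'E'
import numpy as np, cv2, pickle
from rig import eyes
from scipy.optimize import least_squares
C={n:eyes.camera_model(n) for n in ["scene","side"]}
def proj(P,m):
    return cv2.projectPoints(np.atleast_2d(P).astype(float),cv2.Rodrigues(np.array(m["R"]))[0],np.array(m["t"]),np.array(m["intrinsics"]),np.array(m["dist"]))[0][:,0]
def unproj(uv,m,z):
    K,R,t=map(np.array,(m["intrinsics"],m["R"],m["t"]))
    p=cv2.undistortPoints(np.array([[uv]],float),K,np.array(m["dist"]))[0,0]
    d=R.T@np.r_[p,1]; o=-R.T@t
    return o+d*(z-o[2])/d[2]
def l2w(L,q): # lock mm -> world m
    c,s=np.cos(q[2]),np.sin(q[2]); L=np.asarray(L,float)/1000
    return np.c_[q[0]+c*L[:,0]-s*L[:,1],q[1]+s*L[:,0]+c*L[:,1],L[:,2]]
E
cat > f1.py <<'E'
from fit import *
S=lambda u,v:((u+.5)/5-.5+215,(v+.5)/5-.5+165)
D=lambda u,v:((u+.5)/5-.5+185,(v+.5)/5-.5+160)
for f,n,pts in [(S,"scene",[(60,131),(197,62),(484,424),(342,516)]),(D,"side",[(338,119),(522,146),(340,552),(112,500)])]:
    for p in pts: print(n,np.round(unproj(f(*p),C[n],.01),4))
print("post",unproj(S(381,339),C["scene"],.064),unproj(D(300,347),C["side"],.064))
print("slot ends",[np.round(unproj(S(*p),C["scene"],.03),4) for p in [(350,297),(308,409)]])
print("tab top",[np.round(unproj(S(*p),C["scene"],.072),4) for p in [(118,75),(166,53)]],[np.round(unproj(D(*p),C["side"],.072),4) for p in [(385,52),(447,60)]])
E
python3 f1.py
```

```text
scene [ 0.6208 -0.063   0.01  ]
scene [ 0.5095 -0.067   0.01  ]
scene [0.4906 0.2649 0.01  ]
scene [0.6    0.2719 0.01  ]
side [ 0.6191 -0.0647  0.01  ]
side [ 0.5101 -0.072   0.01  ]
side [0.4906 0.263  0.01  ]
side [0.5984 0.2671 0.01  ]
post [0.53309332 0.20302514 0.064     ] [0.53298557 0.19992602 0.064     ]
slot ends [array([0.5225, 0.155 , 0.03  ]), array([0.5865, 0.2082, 0.03  ])]
tab top [array([ 0.5818, -0.0449,  0.072 ]), array([ 0.5454, -0.0448,  0.072 ])] [array([ 0.5826, -0.0463,  0.072 ]), array([ 0.5475, -0.0491,  0.072 ])]
```

```bash
cat >> f1.py <<'E'
print()
q0=[.5506,.1774,1.627,2.16,-142]
corn=[(-245,-55,10),(-245,55,10),(90,55,10),(90,-55,10)]
def model(q):
    a=q[3]; post=[31*np.sin(a),-31*np.cos(a),64]; c,s=np.cos(a),np.sin(a)
    L=corn+[post]
    sc=proj(l2w(L+[(45*c,45*s,30),(-45*c,-45*s,30),(q[4]-80,-18,72),(q[4]-80,18,72)],q),C["scene"])
    sd=proj(l2w(L+[(q[4]-72,-18,72),(q[4]-72,18,72)],q),C["side"])
    return np.r_[sc,sd]
obs=np.array([S(*p) for p in [(60,131),(197,62),(484,424),(342,516),(381,339),(308,409),(350,297),(118,75),(166,53)]]+
 [D(*p) for p in [(338,119),(522,146),(340,552),(112,500),(300,347),(386,53),(447,61)]])
m0=model(q0)
# order slot ends by nearness
if np.linalg.norm(m0[5]-obs[5])>np.linalg.norm(m0[6]-obs[5]): obs[[5,6]]=obs[[6,5]]
r=least_squares(lambda q:(model(q)-obs).ravel(),q0,x_scale=[.01,.01,.01,.1,10],loss="soft_l1")
print(np.round(r.x,4)); print(np.round(model(r.x)-obs,2).tolist())
print("bit",unproj(S(507,272),C["scene"],.062)[:2],unproj(D(496,398),C["side"],.062)[:2],"nut",unproj(S(377,206),C["scene"],.018)[:2])
print("glue",unproj((298,312),C["scene"],.155)[:2])
E
python3 f1.py | sed -n '/^$/,$p'
```

```text
[   0.5509    0.1777    1.6266    2.199  -146.0343]
[[0.24, -0.34], [-0.45, -0.58], [-0.16, -0.05], [-0.44, -0.24], [0.26, -0.61], [0.75, -2.27], [-0.15, -0.66], [-0.22, -0.5], [-0.64, -0.88], [-0.21, 0.11], [-0.05, 0.39], [-0.4, 0.42], [-1.64, 0.78], [0.41, 0.63], [-0.58, 1.16], [-0.09, 1.39]]
bit [0.43869007 0.20230621] [0.44032397 0.20182263] nut [0.46606532 0.10076611]
glue [0.66591421 0.4293191 ]
```

Call:
drive_tool(deltas=[{"linear": [25,-24,0],"twist": -7,"claw": 0},{"linear": [50,-48,0],"twist": -14,"claw": 0},{"linear": [75,-72,0],"twist": -21,"claw": 0},{"linear": [100,-96,0],"twist": -28,"claw": 0},{"linear": [125,-120,0],"twist": -35,"claw": 0},{"linear": [150,-144,0],"twist": -42,"claw": 0},{"linear": [175,-168,0],"twist": -49,"claw": 0},{"linear": [200,-192,0],"twist": -56,"claw": 0},{"linear": [225,-216,0],"twist": -63,"claw": 0},{"linear": [250,-240,0],"twist": -70,"claw": 0},{"linear": [275,-264,0],"twist": -77,"claw": 0},{"linear": [300,-288,0],"twist": -84,"claw": 0}])

```text
clock: 1.1
position: [0.5446, 0.2313, 0.2094]
ee_rot: [-0.0, 0.816, 0.578, -0.0]
contact_force: [0.1, 0.9, 0.8]
width: 0.0002
gripper_force: 0.0
```

Call:
drive_tool(deltas=[{"linear": [0,0,-30],"twist": -6,"claw": 0},{"linear": [0,0,-65],"twist": -6,"claw": 0},{"linear": [0,0,-100],"twist": -6,"claw": 0},{"linear": [0,0,-130],"twist": -6,"claw": 0},{"linear": [0,0,-143],"twist": -6,"claw": 0},{"linear": [0,0,-143],"twist": -6,"claw": 0}])

```text
clock: 1.6
position: [0.5403, 0.2316, 0.0624]
ee_rot: [-0.001, 0.844, 0.537, -0.005]
contact_force: [-0.9, -0.2, -0.6]
width: 0.0001
gripper_force: 0.0
```

```bash
python3 - <<'E'
from rig import sensors, eyes
import cv2, numpy as np
s=sensors.get_state(); print(s["position"],s["contact_force"],s["qpos"])
b=eyes.get_image("side")[150:270,190:320,::-1]; w=eyes.get_image("wrist")[:,:,::-1]
b=cv2.resize(b,(416,384),interpolation=cv2.INTER_CUBIC)
o=np.hstack([b,cv2.resize(w,(384,288)) if 0 else cv2.copyMakeBorder(cv2.resize(w,(384,288)),0,96,0,0,0)])
cv2.imwrite("pics/d1.png",o)
E
```

```text
[0.5403324  0.23162223 0.06243561] [-0.9411167  -0.15119613 -0.58634728] [ 2.86671804e-01  4.15539091e-01  1.68375415e+00 -4.58620573e-05
  1.05166657e+00  7.24793007e-01]
```

View pics/d1.png

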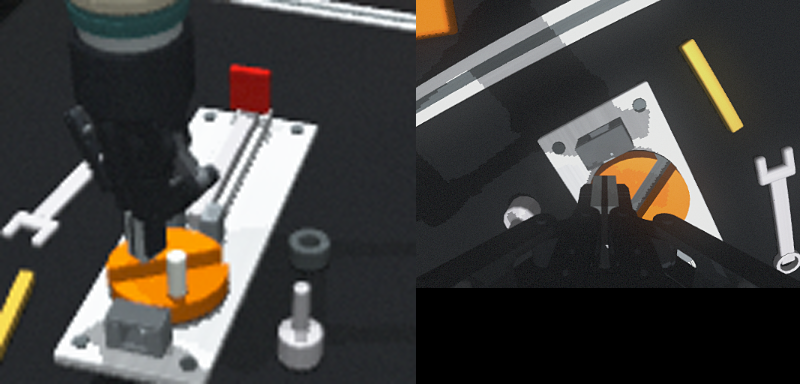

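```bash
python3 - <<'E'
from fit import *
from rig import sensors
print(proj([[.5403,.2316,.0515],[.5403,.2316,.0624],[.532,.2023,.064]],C["side"]), "tip seen",190+150/3.2,150+258/3.2)
for z in (.03,.05): print(unproj((190+150/3.2,150+258/3.2),C["side"],z))
w=eyes.camera_model("wrist"); print({k:np.round(v,3).tolist() for k,v in w.items()})
print(proj([[.5403,.2316,.0515],[.532,.2023,.064],[.547,.240,.038],[.5509,.1777,.03],[.4395,.202,.062]],w)*.75+[416,0])
E
```

```text
[[236.30118707 241.25746442]
 [236.07342032 237.43835984]
 [244.60692139 229.72017037]] tip seen 236.875 230.625
[0.56510738 0.17278275 0.03      ]
[0.55451127 0.1952907  0.05      ]
{'intrinsics': [[346.068, 0.0, 251.006], [0.0, 346.068, 186.374], [0.0, 0.0, 1.0]], 'dist': [-0.085, 0.0, 0.0, 0.0, 0.0], 'R': [[0.906, -0.424, -0.001], [-0.404, -0.864, 0.299], [-0.128, -0.27, -0.954]], 't': [-0.394, 0.424, 0.374]}
[[601.01901222 167.09088371]
 [607.60154311 211.17843815]
 [604.38516163 147.94061531]
 [638.32285807 203.57387576]
 [504.32414035 250.44012555]]
```

```bash
python3 - <<'E'
from fit import *
from rig import sensors
for i in range(3):
    s=sensors.get_state(); print(s["clock"],s["position"],np.round(s["qpos"],4),np.round(s["qd"],3),s["contact_force"])
    w=eyes.get_image("wrist"); 
cv2.imwrite("pics/w2.png",w[:,:,::-1])
b=eyes.get_image("side"); cv2.imwrite("pics/s2.png",b[:,:,::-1])
# orange disc centroid in wrist, (raw px)
h=cv2.cvtColor(w,cv2.COLOR_RGB2HSV); m=cv2.inRange(h,(8,150,120),(22,255,255)); n,l,st,c=cv2.connectedComponentsWithStats(m); print(st[1:][st[1:,4]>200],c[1:][st[1:,4]>200])
m=eyes.camera_model("wrist"); print(np.round(m["R"],3),m["t"])
old=cv2.imread("pics/d1.png")[:,:416]; new=cv2.resize(b[150:270,190:320,::-1],(416,384),interpolation=cv2.INTER_CUBIC)
print(np.abs(old.astype(int)-new).mean())
E
```

```text
1.7 [0.54370923 0.2327503  0.06652266] [ 2.8690e-01  4.1180e-01  1.6780e+00 -1.0000e-04  1.0527e+00  7.2480e-01] [ 0.001 -0.029 -0.036 -0.002 -0.    -0.001] [0.43292639 0.31012686 0.40078399]
1.75 [0.54463523 0.2330964  0.06763226] [ 2.8700e-01  4.1070e-01  1.6767e+00 -1.0000e-04  1.0526e+00  7.2480e-01] [-0.    -0.019 -0.018  0.002 -0.001  0.001] [0.57287417 0.18940344 0.75317697]
1.8 [0.54506106 0.23326396 0.06831065] [ 2.8710e-01  4.0990e-01  1.6760e+00 -1.0000e-04  1.0526e+00  7.2480e-01] [ 0.002 -0.011 -0.006  0.     0.    -0.001] [-0.06939009  0.5670516   0.62299119]
[[   0    0   46   55 2180]
 [ 348   57   80  121  476]
 [ 242  211   74   50 1706]
 [ 298  227   62   67 2219]] [[ 20.33807339  25.90504587]
 [388.26470588 117.71428571]
 [282.87514654 228.66002345]
 [334.11401532 265.31726003]]
[[ 0.906 -0.424  0.002]
 [-0.405 -0.865  0.296]
 [-0.123 -0.269 -0.955]] [-0.39479     0.42490428  0.37419754]
4.706077640892094
```

```bash
python3 - <<'E'
import cv2,numpy as np
b=cv2.imread("pics/s2.png")[185:260,205:285]; w=cv2.imread("pics/w2.png")[150:320,170:350]
o=np.hstack([cv2.resize(b,(480,450),interpolation=cv2.INTER_CUBIC),cv2.copyMakeBorder(cv2.resize(w,(320,302)),0,148,0,0,0)])
cv2.imwrite("pics/d2.png",o)
E
```

```text
(no output)
```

View pics/d2.png

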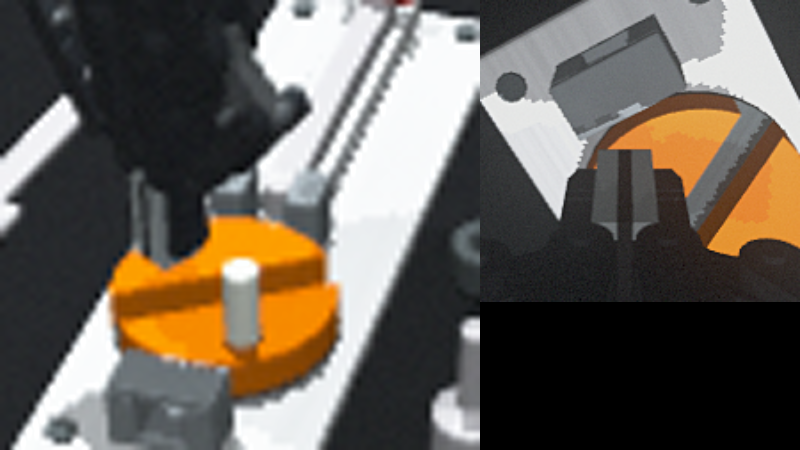

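```bash
python3 - <<'E'
from fit import *
from rig import sensors
s=sensors.get_state(); print(s["clock"],s["position"],s["ee_rot"])
w=eyes.camera_model("wrist"); sd=C["side"]
print("camera pos",[(-np.array(m["R"]).T@np.array(m["t"])).round(3) for m in (w,sd,C["scene"])])
f=lambda X:np.r_[proj(X,w)[0]-[251.6,234.4],proj(X,sd)[0]-[232.5,229.2]]
r=least_squares(f,[.545,.23,.06],x_scale=.01); print(r.x,r.fun)
p=s["position"]
for z in (.04,.057,.07,.085,.1): print(z,proj([p[0],p[1],z],w),proj([p[0],p[1],z],sd))
E
```

```text
1.9 [0.54503047 0.23321541 0.06853827] [5.14793015e-04 8.43748631e-01 5.36735773e-01 1.64128919e-03]
camera pos [array([0.576, 0.301, 0.233]), array([0.25 , 0.842, 0.624]), array([0.858, 0.563, 1.012])]
[0.54742007 0.23829569 0.08622624] [-0.08916594  0.30676017 -1.20848456  0.85832025]
0.04 [[251.19689006 210.01372018]] [[234.29450584 245.2127001 ]]
0.057 [[251.28631913 221.20178689]] [[233.91950641 239.31898656]]
0.07 [[251.36563692 231.12490895]] [[233.62715105 234.72789674]]
0.085 [[251.47193524 244.42350232]] [[233.28360763 229.33714255]]
0.1 [[251.59825963 260.22755349]] [[232.93320804 223.84345314]]
```

Call:
drive_tool(deltas=[{"linear": [0,0,-6],"twist": 0,"claw": 0},{"linear": [-2,-5,-7],"twist": 0,"claw": 0},{"linear": [-4,-9,-7],"twist": 0,"claw": 0},{"linear": [-6,-13,-7],"twist": 0,"claw": 0},{"linear": [-7,-16,-7],"twist": 0,"claw": 0},{"linear": [-9,-19,-7],"twist": 0,"claw": 0},{"linear": [-10,-22,-7],"twist": 0,"claw": 0},{"linear": [-10,-22,-7],"twist": 0,"claw": 0}])

```text
clock: 2.57
position: [0.5335, 0.2101, 0.0599]
ee_rot: [0.0, 0.844, 0.536, -0.0]
contact_force: [0.4, -0.2, 0.8]
width: 0.0003
gripper_force: 0.0
```

```bash
python3 - <<'E'
from fit import *
from rig import sensors
for i in range(2):
    b=eyes.get_image("side"); s=sensors.get_state(); print(s["clock"],s["position"],s["contact_force"])
cv2.imwrite("pics/s3.png",b[:,:,::-1]); w=eyes.get_image("wrist"); cv2.imwrite("pics/w3.png",w[:,:,::-1])
b=cv2.imread("pics/s3.png")[185:260,205:285]; w=cv2.imread("pics/w3.png")[150:320,170:350]
o=np.hstack([cv2.resize(b,(480,450),interpolation=cv2.INTER_CUBIC),cv2.copyMakeBorder(cv2.resize(w,(320,302)),0,148,0,0,0)])
cv2.imwrite("pics/d3.png",o)
E
```

```text
2.6167 [0.53373815 0.21046138 0.05995362] [ 0.28579402 -0.17443226 -0.05384741]
2.6667 [0.53389261 0.21070369 0.05994665] [-0.21705774  0.13530561  0.70720637]
```

View pics/d3.png

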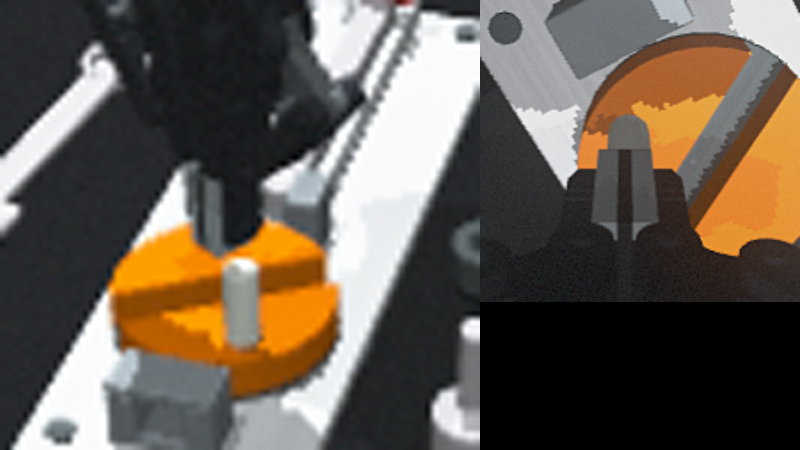

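Call:
drive_tool(deltas=[{"linear": [5,11,0],"twist": 0,"claw": 0},{"linear": [10,22,0],"twist": 0,"claw": 0},{"linear": [10,22,0],"twist": 0,"claw": 0},{"linear": [10,22,-3],"twist": 0,"claw": 0},{"linear": [10,22,-6],"twist": 0,"claw": 0},{"linear": [10,22,-9],"twist": 0,"claw": 0},{"linear": [10,22,-12],"twist": 0,"claw": 0},{"linear": [10,22,-15],"twist": 0,"claw": 0},{"linear": [10,22,-17],"twist": 0,"claw": 0},{"linear": [10,22,-17],"twist": 0,"claw": 0}])

```text
clock: 3.55
position: [0.5433, 0.2325, 0.0422]
ee_rot: [-0.0, 0.844, 0.537, -0.001]
contact_force: [-0.6, 0.0, 0.3]
width: -0.0001
gripper_force: 0.0
```

```bash
python3 - <<'E'
from fit import *
from rig import sensors
for i in range(2):
    b=eyes.get_image("side"); s=sensors.get_state(); print(s["clock"],s["position"],s["contact_force"])
cv2.imwrite("pics/s4.png",b[:,:,::-1]); w=eyes.get_image("wrist"); cv2.imwrite("pics/w4.png",w[:,:,::-1])
b=cv2.imread("pics/s4.png")[185:260,205:285]; w=cv2.imread("pics/w4.png")[150:320,170:350]
o=np.hstack([cv2.resize(b,(480,450),interpolation=cv2.INTER_CUBIC),cv2.copyMakeBorder(cv2.resize(w,(320,302)),0,148,0,0,0)])
cv2.imwrite("pics/d4.png",o)
p=np.array(s["position"]); e=p+[.0024,.0051,0]
for z in (.03,.04,.05,.06): print(z,(proj([e[0],e[1],z],C["side"])-[205,185])*6)
E
```

```text
3.6 [0.5435319  0.23258432 0.04249483] [ 0.79832822 -0.23917882 -0.48763161]
3.65 [0.54379733 0.23267769 0.04277209] [-0.2771465  -0.28418681 -0.50702541]
0.03 [[169.2962625  388.78817377]]
0.04 [[167.94295944 368.29556971]]
0.05 [[166.57225021 347.55073076]]
0.06 [[165.18377593 326.54865629]]
```

View pics/d4.png

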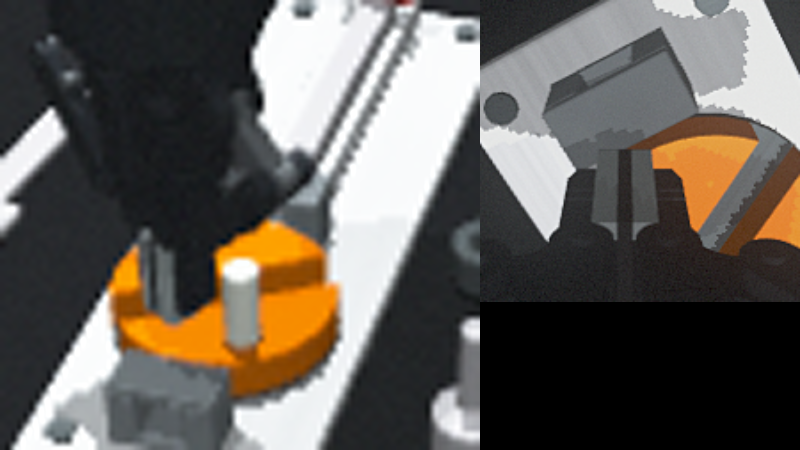

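Call:
drive_tool(deltas=[{"linear": [0,0,-4],"twist": 0,"claw": 0},{"linear": [0,0,-8],"twist": 0,"claw": 0},{"linear": [0,0,-12],"twist": 0,"claw": 0},{"linear": [0,0,-15],"twist": 0,"claw": 0},{"linear": [0,0,-15],"twist": 0,"claw": 0}])

```text
clock: 4.12
position: [0.5431, 0.2326, 0.0268]
ee_rot: [-0.0, 0.844, 0.537, -0.001]
contact_force: [0.3, -0.6, -0.1]
width: 0.0002
gripper_force: 0.0
```

Call:
drive_tool(deltas=[{"linear": [-2,-7,0],"twist": 0,"claw": 0},{"linear": [-4,-13,0],"twist": 0,"claw": 0},{"linear": [-6,-19,0],"twist": 0,"claw": 0},{"linear": [-8.5,-21,0],"twist": 0,"claw": 0},{"linear": [-11,-23,0],"twist": 0,"claw": 0},{"linear": [-14,-28,0],"twist": 0,"claw": 0},{"linear": [-16,-32,0],"twist": 0,"claw": 0},{"linear": [-17.5,-35.5,0],"twist": 0,"claw": 0},{"linear": [-17.5,-35.5,0],"twist": 0,"claw": 0}])

```text
clock: 4.87
position: [0.5255, 0.1966, 0.028]
ee_rot: [-0.0, 0.844, 0.536, -0.0]
contact_force: [0.1, 0.8, -0.3]
width: -0.0002
gripper_force: 0.2
```

```bash
python3 - <<'E'
from fit import *
from rig import sensors
for n in ("side","scene","wrist"):
    b=eyes.get_image(n); s=sensors.get_state(); print(s["clock"],s["position"],s["contact_force"]); cv2.imwrite(f"pics/{n}5.png",b[:,:,::-1])
b=cv2.imread("pics/side5.png")[185:260,205:285]; w=cv2.imread("pics/scene5.png")[205:265,255:315]
o=np.hstack([cv2.resize(b,(400,375),interpolation=cv2.INTER_CUBIC),cv2.resize(w,(375,375),interpolation=cv2.INTER_CUBIC)])
cv2.imwrite("pics/d5.png",o)
E
```

```text
4.9167 [0.52608872 0.19650446 0.02805038] [ 0.37201191 -0.60943717  0.84595836]
4.9667 [0.52648582 0.19648391 0.02805832] [-0.69602626  0.17588585  0.50536315]
5.0167 [0.52664977 0.19657244 0.02802467] [-0.78890878  0.24414312  0.49768498]
```

View pics/d5.png

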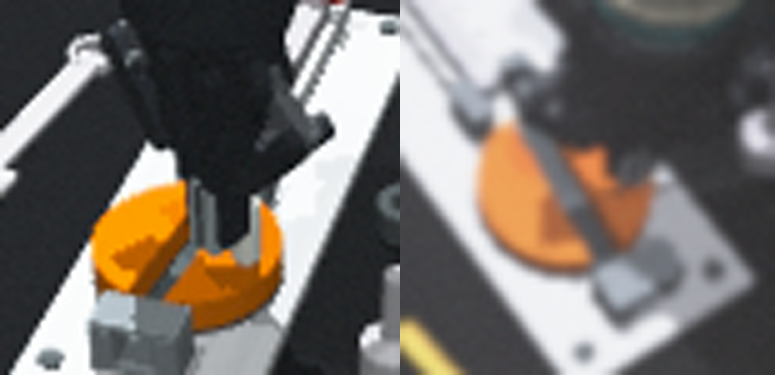

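```bash
cat > ang.py <<'E'
from fit import *
Q=[.5509,.1777,1.6266]
def rect(f,n,k=4):
    im=cv2.imread(f); g=np.arange(-50,50+1e-6,1/k); X,Y=np.meshgrid(g,g)
    uv=proj(l2w(np.c_[X.ravel(),Y.ravel(),np.full(X.size,30)],Q),C[n]).astype(np.float32).reshape(*X.shape,2)
    return cv2.remap(im,uv[...,0],uv[...,1],cv2.INTER_CUBIC),X,Y
def edge(f,n,side=0):
    r,X,Y=rect(f,n); hsv=cv2.cvtColor(r,cv2.COLOR_BGR2HSV); o=((hsv[...,0]<25)&(hsv[...,1]>140)&(hsv[...,2]>60)).astype(float)
    best=[]
    for t in np.arange(-.3,3.5,.01):
        for off in (-3,-1.5,0,1.5,3):
            d=-np.sin(t)*X+np.cos(t)*Y-off; R=np.hypot(X,Y)<40
            a=np.abs(d)
            best.append((o[R&(a>9)&(a<16)].mean()-o[R&(a<7)].mean(),t,off))
    return sorted(best)[::-1][:3],r
if __name__=="__main__":
    import sys
    for f,n in [("pics/scene0.png","scene"),("pics/side0.png","side")]+[(f"pics/{n}{sys.argv[1]}.png",n) for n in ("scene","side")]:
        b,r=edge(f,n); print(f,[[round(float(v),3) for v in x] for x in b])
        cv2.imwrite(f"pics/rect_{n}.png",r)
E
python3 ang.py 5
```

```text
pics/scene0.png [[0.881, 2.14, -1.5], [0.881, 2.15, -1.5], [0.879, 2.13, -1.5]]
pics/side0.png [[0.421, 0.52, 3.0], [0.421, 0.53, 3.0], [0.421, 0.51, 3.0]]
pics/scene5.png [[0.754, 3.06, 1.5], [0.754, -0.08, -1.5], [0.753, -0.09, -1.5]]
pics/side5.png [[0.439, 0.02, 3.0], [0.439, 3.16, -3.0], [0.438, 0.03, 3.0]]
```

Call:
drive_tool(deltas=[{"linear": [0,-1.5,0],"twist": 0,"claw": 0},{"linear": [0,-2.5,0],"twist": 0,"claw": 0},{"linear": [0,-2.5,0],"twist": 0,"claw": 0},{"linear": [0,-2.5,0],"twist": 0,"claw": 0},{"linear": [5,9,0],"twist": 0,"claw": 0},{"linear": [6,12,8],"twist": 0,"claw": 0},{"linear": [6,12,40],"twist": 0,"claw": 0},{"linear": [6,12,75],"twist": 0,"claw": 0},{"linear": [10,-15,80],"twist": 6,"claw": 0},{"linear": [14,-50,80],"twist": 12,"claw": 0},{"linear": [18,-85,80],"twist": 18,"claw": 0},{"linear": [22,-120,80],"twist": 24,"claw": 0}])

```text
clock: 6.02
position: [0.549, 0.0764, 0.109]
ee_rot: [0.001, 0.711, 0.703, 0.0]
contact_force: [0.2, -0.1, -0.3]
width: 0.0001
gripper_force: 0.0
```

Call:
drive_tool(deltas=[{"linear": [4,-40,0],"twist": 4.3,"claw": 0},{"linear": [8,-80,0],"twist": 4.3,"claw": 0},{"linear": [12,-115,0],"twist": 4.3,"claw": 0},{"linear": [16,-145,0],"twist": 4.3,"claw": 0},{"linear": [17,-160,0],"twist": 4.3,"claw": 0},{"linear": [17,-160,0],"twist": 4.3,"claw": 0},{"linear": [17,-160,0],"twist": 4.3,"claw": 0}])

```text
clock: 6.6
position: [0.5656, -0.0832, 0.1081]
ee_rot: [0.0, 0.688, 0.726, 0.0]
contact_force: [0.1, -0.1, -0.3]
width: 0.0
gripper_force: 0.0
```

```bash
python3 - <<'E'
from fit import *
from rig import sensors
for n in ("side","scene"):
    b=eyes.get_image(n); s=sensors.get_state(); print(s["clock"],s["position"],s["ee_rot"],s["contact_force"]); cv2.imwrite(f"pics/{n}6.png",b[:,:,::-1])
E
python3 ang.py 6 | tail -2
python3 - <<'E'
import cv2,numpy as np
b=cv2.imread("pics/side6.png")[155:260,205:305]; a=cv2.resize(cv2.imread("pics/rect_scene.png"),(380,380))
s=cv2.imread("pics/scene6.png")[165:275,215:315]
cv2.imwrite("pics/d6.png",np.hstack([cv2.resize(b,(400,420),interpolation=cv2.INTER_CUBIC),cv2.copyMakeBorder(a,0,40,0,0,0)]))
E
```

```text
6.65 [ 0.56534192 -0.0821786   0.10801365] [-2.29629014e-04  6.87084318e-01  7.26577637e-01  1.55850686e-04] [-0.08580412 -0.04389214  0.14463777]
6.7 [ 0.56520912 -0.08163084  0.10797445] [-2.65297313e-04  6.86731880e-01  7.26910749e-01  1.32432963e-04] [-0.67416926 -0.26924647  0.67774228]
pics/scene6.png [[0.939, 3.07, 1.5], [0.938, -0.07, -1.5], [0.938, -0.08, -1.5]]
pics/side6.png [[0.6, -0.08, 1.5], [0.6, 3.06, -1.5], [0.598, 3.07, -1.5]]
```

View pics/d6.png

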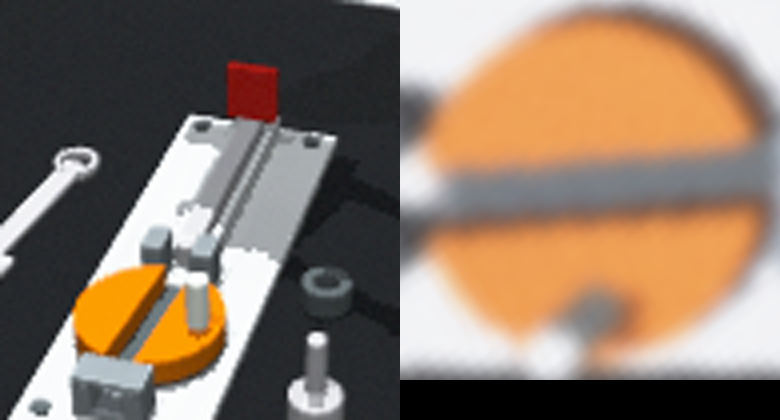

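Call:
drive_tool(deltas=[{"linear": [-7,40,0],"twist": 0,"claw": 0},{"linear": [-13,80,0],"twist": 0,"claw": 0},{"linear": [-20,120,0],"twist": 0,"claw": 0},{"linear": [-26,160,0],"twist": 0,"claw": 0},{"linear": [-33,200,0],"twist": 0,"claw": 0},{"linear": [-40,240,0],"twist": 0,"claw": 0},{"linear": [-45,275,0],"twist": 0,"claw": 0},{"linear": [-47,289,0],"twist": 0,"claw": 0},{"linear": [-47,289,0],"twist": 0,"claw": 0},{"linear": [-47,289,-25],"twist": 0,"claw": 0},{"linear": [-47,289,-55],"twist": 0,"claw": 0},{"linear": [-47,289,-80],"twist": 0,"claw": 0}])

```text
clock: 7.7
position: [0.5177, 0.2067, 0.0272]
ee_rot: [0.0, 0.686, 0.727, 0.0]
contact_force: [0.0, -0.2, -0.7]
width: -0.0001
gripper_force: 0.0
```

Call:
drive_tool(deltas=[{"linear": [0,0,0],"twist": 0,"claw": 0},{"linear": [0,-4,0],"twist": 0,"claw": 0},{"linear": [0,-8,0],"twist": 0,"claw": 0},{"linear": [0.3,-10.5,0],"twist": 0,"claw": 0},{"linear": [0.5,-12.5,0],"twist": 0,"claw": 0},{"linear": [0.5,-12.5,0],"twist": 0,"claw": 0},{"linear": [0.5,-12.5,0],"twist": 0,"claw": 0},{"linear": [0.5,-12.5,0],"twist": 0,"claw": 0}])

```text
clock: 8.37
position: [0.5196, 0.1938, 0.0286]
ee_rot: [0.001, 0.687, 0.727, 0.001]
contact_force: [-0.5, 0.7, 0.3]
width: 0.0002
gripper_force: 0.4
```

Call:
drive_tool(deltas=[{"linear": [0,5,0],"twist": 0,"claw": 0},{"linear": [0,12,5],"twist": 0,"claw": 0},{"linear": [0,12,40],"twist": 0,"claw": 0},{"linear": [0,12,80],"twist": 0,"claw": 0},{"linear": [5,-25,80],"twist": 0,"claw": 0},{"linear": [11,-60,80],"twist": 0,"claw": 0},{"linear": [17,-100,80],"twist": 0,"claw": 0},{"linear": [24,-140,80],"twist": 0,"claw": 0},{"linear": [30,-180,80],"twist": 0,"claw": 0},{"linear": [37,-220,80],"twist": 0,"claw": 0},{"linear": [44,-255,80],"twist": 0,"claw": 0},{"linear": [46.5,-276,80],"twist": 0,"claw": 0}])

```text
clock: 9.37
position: [0.5668, -0.0859, 0.1083]
ee_rot: [0.002, 0.688, 0.726, -0.0]
contact_force: [1.0, 0.0, -0.6]
width: -0.0001
gripper_force: 0.0
```

```bash
python3 - <<'E'
from fit import *
from rig import sensors
for n in ("side","scene"):
    b=eyes.get_image(n); s=sensors.get_state(); print(s["clock"],s["position"],s["ee_rot"],s["contact_force"]); cv2.imwrite(f"pics/{n}7.png",b[:,:,::-1])
E
python3 ang.py 7 | tail -2
```

```text
9.4167 [ 0.56734901 -0.08881691  0.10820554] [ 0.00264335  0.68802052  0.72568573 -0.00099872] [ 1.06281323 -1.64127724  0.3677727 ]
9.4667 [ 0.56658789 -0.0856996   0.10804258] [ 1.18478831e-03  6.88365988e-01  7.25362541e-01 -2.14806853e-04] [ 0.09674998  0.04695563 -0.69765718]
pics/scene7.png [[0.957, 3.15, 1.5], [0.957, 0.01, -1.5], [0.957, 0.0, -1.5]]
pics/side7.png [[0.764, 3.2, -3.0], [0.764, 0.05, 3.0], [0.764, 0.06, 3.0]]
```

Call:
drive_tool(deltas=[{"linear": [0,0,-30],"twist": 0,"claw": 0},{"linear": [0,0,-60],"twist": 0,"claw": 0},{"linear": [0,0,-82],"twist": 0,"claw": 0},{"linear": [0,0,-88],"twist": 0,"claw": 0},{"linear": [0,0,-88],"twist": 0,"claw": 0},{"linear": [-0.6,10,-88],"twist": 0,"claw": 0},{"linear": [-1.1,20,-88],"twist": 0,"claw": 0},{"linear": [-1.7,30,-88],"twist": 0,"claw": 0},{"linear": [-2.2,40,-88],"twist": 0,"claw": 0},{"linear": [-2.8,50,-88],"twist": 0,"claw": 0},{"linear": [-3.4,60,-88],"twist": 0,"claw": 0},{"linear": [-3.4,60,-88],"twist": 0,"claw": 0}])

```text
clock: 10.47
position: [0.5615, -0.0197, 0.0202]
ee_rot: [-0.0, 0.686, 0.727, 0.001]
contact_force: [0.3, -0.5, -0.4]
width: -0.0
gripper_force: 0.0
```

```bash
python3 - <<'E'
from fit import *
from rig import sensors
def tab(f,n):
    h=cv2.cvtColor(cv2.imread(f),cv2.COLOR_BGR2HSV); m=((h[...,0]<6)|(h[...,0]>174))&(h[...,1]>150)&(h[...,2]>70)
    m[:150]=0; v,u=np.nonzero(m); k=(u>200)&(u<330)&(v<260); return u[k].mean(),v[k].mean(),k.sum()
for n in ("side","scene"):
    b=eyes.get_image(n); s=sensors.get_state(); print(s["clock"],s["position"],s["contact_force"],s["moment"]); cv2.imwrite(f"pics/{n}8.png",b[:,:,::-1])
for n in ("side","scene"):
    print(n,tab(f"pics/{n}7.png",n),tab(f"pics/{n}8.png",n), [proj(l2w([(x,0,51)],[.5509,.1777,1.6266]),C[n])[0].round(1).tolist() for x in (-222,-185)])
E
```

```text
10.5167 [ 0.56137834 -0.02047531  0.0199125 ] [ 0.51642005  0.30062925 -0.91043022] [-0.00567647 -0.03834266  0.0153939 ]
10.5667 [ 0.56143314 -0.02113578  0.01975913] [ 0.05938023 -0.35616842  0.0171834 ] [ 0.04371121 -0.05343887  0.02453417]
side (np.float64(267.719298245614), np.float64(177.2280701754386), np.int64(171)) (np.float64(264.090395480226), np.float64(184.59887005649716), np.int64(177)) [[267.9, 178.1], [264.1, 185.0]]
scene (np.float64(243.375), np.float64(178.58333333333334), np.int64(24)) (np.float64(249.33333333333334), np.float64(186.75), np.int64(12)) [[243.4, 181.2], [249.3, 188.8]]
```

Call:
drive_tool(deltas=[{"linear": [-0.5,8,0],"twist": 0,"claw": 0},{"linear": [-0.9,16,0],"twist": 0,"claw": 0},{"linear": [-1.3,24,0],"twist": 0,"claw": 0},{"linear": [-1.8,32,0],"twist": 0,"claw": 0},{"linear": [-2.2,40,0],"twist": 0,"claw": 0},{"linear": [-2.7,48,0],"twist": 0,"claw": 0},{"linear": [-3.1,56,0],"twist": 0,"claw": 0},{"linear": [-3.6,64,0],"twist": 0,"claw": 0},{"linear": [-4.0,72,0],"twist": 0,"claw": 0},{"linear": [-4.5,80,0],"twist": 0,"claw": 0}])

```text
clock: 11.4
position: [0.5572, 0.0588, 0.0198]
ee_rot: [-0.0, 0.687, 0.727, 0.0]
contact_force: [-0.3, -1.1, 0.4]
width: -0.0
gripper_force: 0.4
```

Call:
drive_tool(deltas=[{"linear": [-0.3,6,0],"twist": 0,"claw": 0},{"linear": [-0.6,12,0],"twist": 0,"claw": 0},{"linear": [-1.0,18,0],"twist": 0,"claw": 0},{"linear": [-1.2,22,0],"twist": 0,"claw": 0},{"linear": [-1.4,25,0],"twist": 0,"claw": 0},{"linear": [-1.4,25,0],"twist": 0,"claw": 0}])

```text
clock: 11.9
position: [0.556, 0.0835, 0.0199]
ee_rot: [-0.0, 0.687, 0.727, 0.0]
contact_force: [-0.7, -0.6, 0.6]
width: 0.0
gripper_force: 0.0
```

Call:
drive_tool(deltas=[{"linear": [-0.1,1.5,0],"twist": 0,"claw": 0},{"linear": [-0.2,3,0],"twist": 0,"claw": 0},{"linear": [-0.2,4,0],"twist": 0,"claw": 0},{"linear": [-0.2,4,0],"twist": 0,"claw": 0},{"linear": [-0.2,4,0],"twist": 0,"claw": 0}])

```text
clock: 12.32
position: [0.5559, 0.0868, 0.0199]
ee_rot: [0.0, 0.687, 0.727, 0.0]
contact_force: [0.4, 0.1, -0.1]
width: 0.0002
gripper_force: 0.3
```

Call:
drive_tool(deltas=[{"linear": [0,0.7,0],"twist": 0,"claw": 0},{"linear": [-0.1,1.4,0],"twist": 0,"claw": 0},{"linear": [-0.1,2,0],"twist": 0,"claw": 0},{"linear": [-0.1,2,0],"twist": 0,"claw": 0},{"linear": [-0.1,2,0],"twist": 0,"claw": 0}])

```text
clock: 12.73
position: [0.5559, 0.087, 0.0199]
ee_rot: [0.001, 0.687, 0.727, -0.001]
contact_force: [0.2, -6.2, 0.5]
width: 0.0004
gripper_force: 3.3
```

```bash
python3 - <<'E'
from rig import sensors
s=sensors.get_state(); print(s["position"],s["contact_force"],s["effort"],s["moment"])
E
```

```text
[0.5558679  0.08696517 0.0199198 ] [ 0.22127481 -6.23778831  0.50572362] [ 3.76303732e+00 -4.39440322e+01 -1.82401550e+01  1.80061206e+00
 -3.90977296e-02  4.75863955e-03] [-1.03950045 -0.02086889  0.06674102]
```

Call:
drive_tool(deltas=[{"linear": [0,1,0],"twist": 0,"claw": 0},{"linear": [0,1.5,0],"twist": 0,"claw": 0},{"linear": [0,1.5,0],"twist": 0,"claw": 0},{"linear": [0,1.5,0],"twist": 0,"claw": 0}])

```text
clock: 13.07
position: [0.5558, 0.087, 0.02]
ee_rot: [0.002, 0.686, 0.727, -0.002]
contact_force: [-1.4, -11.2, 1.7]
width: 0.0
gripper_force: 5.6
```

Call:
drive_tool(deltas=[{"linear": [0.2,-4,0],"twist": 0,"claw": 0},{"linear": [1,-20,0],"twist": 0,"claw": 0},{"linear": [2,-35,3],"twist": 0,"claw": 0},{"linear": [2,-40,35],"twist": 0,"claw": 0},{"linear": [2,-40,70],"twist": 0,"claw": 0},{"linear": [2,-45,105],"twist": 0,"claw": 0},{"linear": [2,-75,125],"twist": 0,"claw": 0},{"linear": [2,-110,130],"twist": 0,"claw": 0},{"linear": [2,-140,130],"twist": 0,"claw": 0},{"linear": [2,-150,130],"twist": 0,"claw": 0},{"linear": [2,-150,130],"twist": 0,"claw": 0},{"linear": [2,-150,130],"twist": 0,"claw": 0}])

```text
clock: 14.07
position: [0.5573, -0.059, 0.1494]
ee_rot: [-0.001, 0.688, 0.726, 0.0]
contact_force: [-0.0, 0.3, -0.2]
width: 0.0001
gripper_force: 0.0
```

```bash
python3 - <<'E'
from fit import *
from rig import sensors
for n in ("side","scene"):
    b=eyes.get_image(n); s=sensors.get_state(); print(s["clock"],s["position"],s["contact_force"]); cv2.imwrite(f"pics/{n}9.png",b[:,:,::-1])
b=cv2.imread("pics/side9.png")[155:260,205:305]; s=cv2.imread("pics/scene9.png")[175:275,220:320]
cv2.imwrite("pics/d9.png",np.hstack([cv2.resize(b,(400,420),interpolation=cv2.INTER_CUBIC),cv2.resize(s,(400,420),interpolation=cv2.INTER_CUBIC)]))
E
```

```text
14.1167 [ 0.55728209 -0.05841131  0.14933884] [-0.69803125  0.17789454  0.469094  ]
14.1667 [ 0.55729474 -0.0581529   0.14932779] [ 0.82020174 -0.92262681  0.10111456]
```

View pics/d9.png

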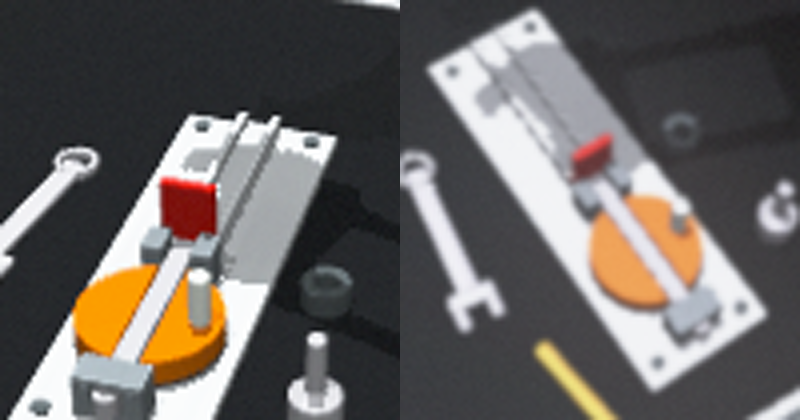

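The bar runs through the disc slot and out of the keeper: its nose shows at about (100,400) in the left crop and (700,330) in the right. The red tab is up against the guide, and the tools are where they were. The arm is well clear, so I'll hand in.

```bash
python3 -c "
from rig import manip
print(manip.sign_off())"
```

```text
the job is handed in; nothing more can be done
None
```

The router lift is locked: I turned the disc until its slot lined up, then pushed the bar through until its tab stopped against the grey guide. The tools were left alone, the arm finished clear, and the job was handed in at about 14 s of the 48 s allowed.

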